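Pack the lino gouge and wedge the dovetailed lid shut

TASK

Put the stray lino gouge away, lying flat in the open bay of the wooden tool box. Then set the lid's narrow end into the mouth of the box's dovetail ways and slide it along by its pull until it wedges tight, so that it stays shut by itself; lean on it firmly but do not ram it, which would split the ways, and leave the other things on the table where they are.

Things in the scene. Friction and masses are not known exactly. Their poses are not given: they have to be found in the camera images.
- box: Open hardwood tool box 240 x 140 mm, fixed to the table by brackets. Origin: centre of its underside; x along its length, the way the lid slides shut: mouth end at -120 mm, far end at +120; z up. Side walls 20 mm thick, end walls 22, all 48 mm high: their flat tops are the ledge the lid slides on. A dovetail way 12 mm high stands on each side wall (top 60 mm up); no stop at the far end.
- way: The dovetail way on the box's -y side, a wooden strip. Origin: over the box origin at ledge height, 48 mm up; axes as the box. It was shimmed by hand, up to 1.6 mm nearer to or farther from the other way than drawn, differently each time, so the lid wedges up to 18 mm before or past the middle (lid origin over box origin). It does not give under the lid.
- lid: Loose wooden lid 240 mm long, 12 thick, 170 g, flat on the table. Edges dovetailed, tapered like the ways. Origin: centre of its underside; x towards the narrow end; z up. Shut: x along the box's x, underside on the ledge, origin within 22 mm of the box's along x. Each mm farther back gives 0.044 mm of play a side. Pushed 10 to 15 N it is tight and stays by friction; over 20 N may split the ways.
- pull (a point): Centre of the lid's pull: an upright wooden bar across the lid, 14 mm thick along the lid's x, 60 mm along its y, 26 mm high above the lid's top; this point is at lid x = -15 mm, 25 mm above the lid's underside (13 mm above its top). Axes as the lid.
- mouth (a point): Middle of the mouth of the ways, at ledge height, over the outer face of the mouth end; axes as the box. The ways lean inward 25 degrees from upright as they rise, and each draws in 2.5 degrees from mouth to far end: 127 mm apart at the ledge here, 106 mm at the far end (11 mm less at their top edges).
- bay (a point): Middle of the gouge's bay, on the box's inner floor 8 mm above the table (40 mm below the ledge); axes as the box. The bay runs 77 mm either way along x, from the mouth wall to a partition 30 mm high, and 50 mm either way along y. Beyond the partition lie an eraser and a small tin.
- gouge: Lino-cutting gouge lying on the table: octagonal dark wooden handle 20 mm across flats (x = -55 to +15 mm), then a steel blade 7 mm wide out to x = +60 mm; 60 g. Origin: on its lower side, 10 mm under its axis; x along the tool towards the blade. Balance point about x = -12 mm.
- pouch: Bystander: black round pouch 84 mm across, 85 mm high, crammed with felt pens (140 mm high in all). Origin: centre of its underside.
- tub: Bystander: white tub 72 mm across, 75 mm high, full of felt pens (130 mm high in all). Origin: centre of its underside.
- tape: Bystander: roll of brown tape lying flat, 96 mm across, 24 mm high. Origin: centre of its underside.
- inkjar: Bystander: squat black ink jar with label, 60 mm across, 62 mm high. Origin: centre of its underside.
- glue: Bystander: white glue bottle with orange cap, 52 mm across, 150 mm high. Origin: centre of its underside.
- lino: Bystander: grey lino block 105 x 75 x 5 mm lying flat. Origin: centre of its underside.
- brayer: Bystander: ink roller (brayer) lying on the table, about 160 mm long, roller 70 mm wide, 32 mm high. Origin: centre of its underside.
- nose (a point): Middle of the lid's narrow leading end, on its underside (lid x = +120 mm); axes as the lid. The underside is 106 mm wide here and 127 mm at the trailing end; the top is 11 mm narrower. Once both edges bear on the ways, the lid gives about 1 mm for each 5 N of push along them.
- way2: The other dovetail way, on the box's +y side, its mirror image, fixed as drawn. Origin and axes: as the box, 48 mm up. Each way bears about 1.1 to 1.7 N for each N of push along the lid once it wedges, and splits at 36 N.
Not all that is in view belongs to the job. What is meant by the gouge is not pink or turquoise, and is the smaller of those in its own colour.

How it is judged:
On the way, in this order (a step that is already met when the one before it is completed fails the run):
1. the gouge lies flat in the bay of the box, let go and at rest (z of gouge in the frame of box between 0 and 0.034 m and x of gouge in the frame of box between -0.098 and 0.057 m and y of gouge in the frame of box between -0.05 and 0.05 m and angle between gouge's own x axis and vertical between 1.4 and 1.74 rad and linear speed of gouge below 0.02 m/s and not (contact force between gouge and the fingers above 0.05 N)), for 0.2 s.
2. the lid's narrow end has entered the ways: lid flat on the ledge, at least 30 mm in (z of lid in the frame of box between 0.044 and 0.052 m and y of lid in the frame of box between -0.009 and 0.009 m and angle between lid's own z axis and vertical below 0.06 rad and angle between the x axis of lid and the x axis of box, either way round below 0.08 rad and x of lid in the frame of box between -0.21 and -0.035 m), for 0.1 s.
At the end, for the whole second after the job is handed in: Gouge flat in the bay; lid flat in the ways on the ledge (underside 45.5 to 50.5 mm up), in line with the box within 0.03 rad, its origin 24 mm short to 26 mm past the box's, at rest and wedged: let go, its contact forces with the box still add up to over 12 N (its weight alone gives about 2) (z of gouge in the frame of box between 0 and 0.034 m and x of gouge in the frame of box between -0.098 and 0.057 m and y of gouge in the frame of box between -0.05 and 0.05 m and angle between gouge's own x axis and vertical between 1.4 and 1.74 rad and x of lid in the frame of box between -0.024 and 0.026 m and z of lid in the frame of box between 0.0455 and 0.0505 m and angle between the x axis of lid and the x axis of box, either way round below 0.03 rad and contact force between lid and box above 12 N and linear speed of lid below 0.01 m/s and linear speed of gouge below 0.02 m/s); the robot touches nothing.
It fails at once if the lid is rammed: it bears on one way with more than 36 N (contact force between lid and way above 36 N or contact force between lid and way2 above 36 N).
It fails at once if another thing on the table is pushed more than 30 mm from its place (distance of any of pouch, tub, tape, inkjar, glue, lino, brayer from where it was at the start of the episode above 0.03 m).
It also fails if it takes over 72 s, if anything falls off the work surface, if the arm or the gripper's body presses on something with over 40 N, if the wrist force passes 120 N, or if a joint passes its speed limit or range.

ROBOT

A 7-joint arm with a two-finger parallel gripper is mounted at the origin on the work surface. World frame = base frame: x ahead of the robot, y to its left, z up, the work surface at z = 0. Lengths are in m, angles in rad, forces in N, time in s.
With the tool pointing down it reaches from about 0.4 to 0.85 m from the base axis. Payload 6.9 kg.
Tool frame: the origin (TCP) lies on the centre line of the jaws, within the pads' length; the fingertips stand 25 mm ahead of it and the grasp point (between the pads) lies 6 mm ahead of it (bot.tip_reach is the z of the fingertips in the tool frame, in m); z points along the fingers, x is the direction in which the jaws open and shut, and the axes are right-handed (so a half turn about z gives the same grasp; the last joint's range is limited). The gripper opens to 85 mm and grips with 20 to 120 N. Pads are 22 mm wide; open, the fingers measure 114 mm over their backs; the gripper's body (76 mm by 85 mm) begins 54 mm behind the grasp point. The pads swing forward as they close: fully open they stand 13 mm farther back than shut.
Start: joints at [1.246, 0.507, -0.238, 1.5, 0.126, 1.149, -0.155], TCP at [0.26, -0.568, 0.256] pointing down, gripper open.
Joint ranges: [-3.08, 3.08], [-0.24, 2.05], [-1.43, 1.35], [0, 2.5], [-1.52, 4.66], [0.17, 1.96], [-2.89, 2.89]. Speed limits (rad/s): [2.39, 2.39, 3.14, 3.14, 3.14, 3.14, 3.14].

INTERFACE

Orientations are given as a unit quaternion [w, x, y, z].
In Python, from cell import observe, optics, job, bot gives the robot as it stands. The module is installed in compiled form; this text tells all that it offers.
- The arm moves only by the tool jog_arm, never from a script. Its argument "targets" is a list that holds one entry, the list of rows, each a list of 7 numbers: the finger opening in mm, from 0 to 85.4, then the shift along the tool's x, y, z in mm, then the turn, a rotation vector about the tool's x, y, z in rad. In form: [[[fingers, x, y, z, wx, wy, wz], ...]]. A call has 1 to 10 rows; each row shifts and turns the commanded pose from where the row before left it, along the tool's axes as they then stand; what a row does not reach is not made up. A row lasts 1/10 s, in which the tool goes at most 50 mm and 8.59 degrees, less where a joint would pass 70% of its speed; a pose out of reach is approached as far as the arm can. A call with a gripper value outside its range is refused whole. The fingers move at their own pace and stop on an object; "newtons" is the grip in N (left out, the last holds). Time passes only in rows, so rows that do not move let the fingers close. It gives the time, the measured TCP pose, the force and the opening at its end, in the units of the state.
- observe(): the state, without advancing time (a new reading comes with each control period).
- optics.get_image(name): name is "scene" or "top" or "wrist"; returns a dict with "img" (384x512x3 uint8, red, green, blue), "fx", "fy", "cx", "cy" (pixels), "R" (3x3) and "t" (3): a world point X has camera coordinates R X + t. Camera axes: x right, y down, z forward; pixel columns grow to the right and rows downward; lengths in m; the calibration is good to about 2 mm. The wrist camera is an equidistant fisheye: a pixel r from the principal point sees the ray r / f radians off the axis. A picture is of the moment at which its call begins. There is no depth.
- job.sign_off(): hands the job in, once; it reports no verdict.
The state is a dict: "t": time; "qpos": joint angles; "dq": joint speeds; "joint_torque": joint torques, N m; "tcp_pos": TCP position; "tcp_rot": TCP orientation; "wrist_force": force on the tool from outside, world axes, zero at the start; "ft_torque": the same for the moment, N m; "opening": opening from 0.0 (shut) to 1.0 (fully open).
Only numpy, scipy, OpenCV 4.12 (cv2) and the standard library are available. Lean on these libraries where they do the work, as an engineer would, in place of code of your own. Each camera call takes 0.05 s, during which the arm holds its last target. There are 200 camera calls.

## Working session

There is one attempt and no reset: what is moved stays moved. The work goes in short steps, Python scripts to look and compute and a tool call to move; the robot and the scene stay as the last step left them, time stands still between calls to the robot, and variables do not carry over. Pictures are saved under pics/ and viewed, about 8 in all and at most 12, crops included, and the job is handed in when it is done.

Besides the shell and the picture viewer there is one more tool, called after "Call:" as a command line: name --argument value ..., lists and objects as JSON in quotes. jog_arm: Moves the arm, as the interface text tells. Its arguments: {"type":"object","properties":{"targets":{"type":"array","items":{"type":"array","items":{"type":"array","items":{"type":"number"}}}},"newtons":{"type":"number"}},"required":["targets"]}

```bash
mkdir -p pics
cat > h.py <<'E'
import numpy as np, cv2
from scipy.spatial.transform import Rotation as R
from cell import observe, optics, job, bot
def grab(n,f):
    d=optics.get_image(n); cv2.imwrite('pics/'+f+'.png',d['img'][:,:,::-1]); np.savez('pics/'+f+'.npz',**d); return d
def load(f): return dict(np.load('pics/'+f+'.npz'))
def pix(d,u,v,z):
    x=(u-d['cx'])/d['fx'];y=(v-d['cy'])/d['fy'];r=np.array([x,y,1.])
    if 'fish' in d: 
        th=np.hypot(x,y); r=np.array([x/th*np.sin(th),y/th*np.sin(th),np.cos(th)])
    r=d['R'].T@r; c=-d['R'].T@d['t']; return c+r*(z-c[2])/r[2]
def proj(d,X,fish=False):
    p=d['R']@np.array(X)+d['t']
    if fish:
        s=np.hypot(p[0],p[1]); th=np.arctan2(s,p[2]); q=p[:2]/s*th
    else: q=p[:2]/p[2]
    return np.array([d['fx']*q[0]+d['cx'],d['fy']*q[1]+d['cy']])
def wpix(d,u,v,z): d=dict(d);d['fish']=1; return pix(d,u,v,z)
def crop(f,o,x0,y0,x1,y1,k):
    i=cv2.imread('pics/'+f+'.png')[y0:y1,x0:x1]; cv2.imwrite('pics/'+o+'.png',cv2.resize(i,None,fx=k,fy=k,interpolation=cv2.INTER_CUBIC))
E
python3 - <<'E'
from h import *
a=grab('scene','s0');b=grab('top','t0')
cv2.imwrite('pics/st.png',cv2.resize(cv2.vconcat([cv2.imread('pics/t0.png')]),(800,600),interpolation=cv2.INTER_CUBIC))
for d in(a,b):print(d['fx'],d['cx'],d['cy'],-d['R'].T@d['t'],d['R'].round(2).tolist())
s=observe();print(s)
E
```

```text
356.47578811441997 253.91268341443126 189.52603900300585 [ 1.13891963 -0.22252646  0.9064243 ] [[0.28, 0.96, -0.02], [0.77, -0.23, -0.59], [-0.57, 0.15, -0.81]]
350.43252639142827 252.7627720419777 184.91689106778028 [ 0.4148503  -0.08040154  1.06083312] [[-0.01, -1.0, -0.01], [-0.99, 0.02, -0.13], [0.13, 0.01, -0.99]]
{'t': 0.1, 'qpos': array([ 1.24646704,  0.50822351, -0.23753131,  1.5010558 ,  0.12566915,
        1.1488883 , -0.15476421]), 'dq': array([-3.42443261e-05, -2.25594403e-03, -8.83599598e-04, -2.82559803e-03,
        6.83057568e-04,  1.31398010e-04, -2.02842758e-04]), 'joint_torque': array([-4.65235877e-03, -6.21836543e+01, -2.19441868e+00, -2.50204217e+01,
        1.25838796e-02,  7.82529591e-03,  3.29305965e-05]), 'tcp_pos': array([ 0.26021521, -0.56779287,  0.25552743]), 'tcp_rot': array([-4.27407958e-04,  8.41649763e-01, -5.40023189e-01, -6.70842280e-04]), 'wrist_force': array([ 0.53804439, -0.49516061,  0.09873249]), 'ft_torque': array([ 0.00467899, -0.00769334,  0.03019727]), 'opening': 1.0019196219421065}
```

View pics/st.png

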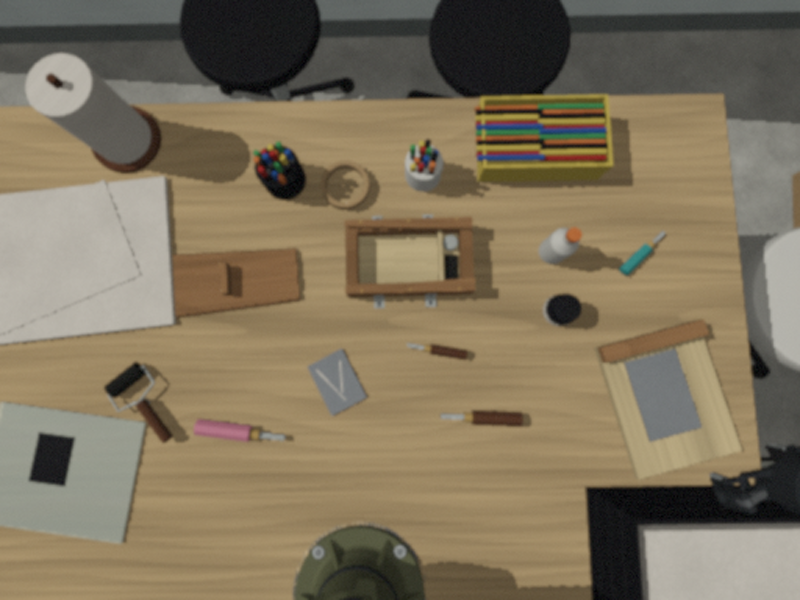

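View pics/s0.png

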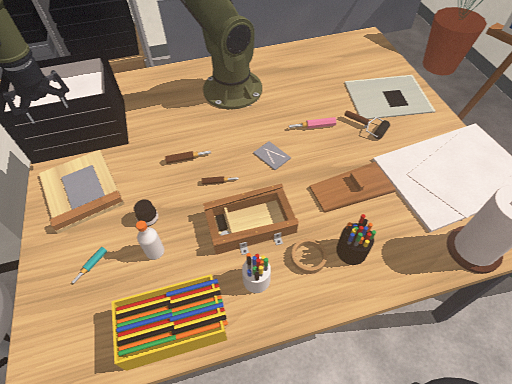

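Candidates (800x600 top view): small brown (442,351), large brown (485,418), pink (240,432), turquoise (640,255). The choice is the small brown one. The box mouth is on the left, and the lid's narrow end is on the right at (298,275). Next is a close crop.

Run:
```python
from h import *
crop('t0','c1',105,130,345,280,3.3)
```

```text
(no output)
```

View pics/c1.png

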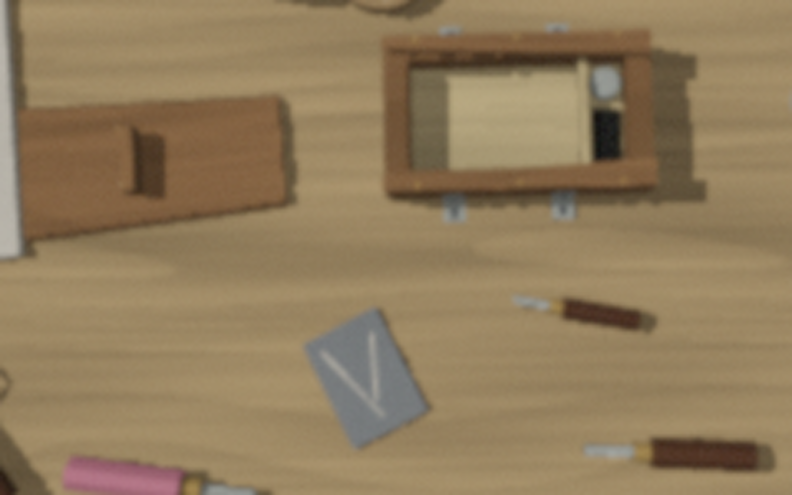

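The crop shows the small gouge, tip (515,299) and butt (642,321), blade pointing left. The lid's narrow end is at (281,150) and the pull's top at (133,160). Box corners are (383,36), (648,30), (655,186) and (387,195).

Run:
```python
from h import *
d=load('t0'); 
P=lambda u,v,z:pix(d,105+u/3.3-.5+.15,130+v/3.3-.5+.15,z)
t,b=P(515,299,.01),P(642,321,.012); print('gouge',t,b,np.linalg.norm(t-b))
c=[P(*p,.06) for p in[(383,36),(648,30),(655,186),(387,195)]]
print('box',np.round(c,4),np.mean(c,0),[np.linalg.norm(c[i]-c[i-1]) for i in range(4)])
l=[P(*p,.006) for p in[(22,107),(278,97),(285,203),(25,240)]]
print('lid',np.round(l,4),[np.linalg.norm(l[i]-l[i-1]) for i in range(4)])
print('pull',P(128,126,.038),P(134,193,.038))
s=observe();print(R.from_quat(s['tcp_rot'][[1,2,3,0]]).as_matrix().round(3))
```

```text
gouge [ 0.44972102 -0.09323193  0.01      ] [ 0.4283215  -0.20706069  0.012     ] 0.11584008684605653
box [[ 0.6826  0.0208  0.06  ]
 [ 0.6841 -0.2147  0.06  ]
 [ 0.5443 -0.2163  0.06  ]
 [ 0.54    0.0175  0.06  ]] [ 0.61274789 -0.09816476  0.06      ] [np.float64(0.1425787480429044), np.float64(0.23548371323557404), np.float64(0.13972653550590253), np.float64(0.23385155927427248)]
lid [[0.6347 0.3634 0.006 ]
 [0.6403 0.1242 0.006 ]
 [0.5408 0.1168 0.006 ]
 [0.5102 0.3556 0.006 ]] [np.float64(0.12470990131177934), np.float64(0.23921200681038612), np.float64(0.09980365171175451), np.float64(0.24082330868785892)]
pull [0.60903398 0.2532499  0.038     ] [0.54804767 0.24617407 0.038     ]
[[ 0.417 -0.909 -0.001]
 [-0.909 -0.417  0.001]
 [-0.002  0.    -1.   ]]
```

```bash
cat >> h.py <<'E'
def plan(X,yaw,n=None,tilt=True):
    """shift in present tool axes (mm) and turn (rad) to reach TCP X, tool down, jaw yaw (deg)"""
    s=observe(); M=R.from_quat(s['tcp_rot'][[1,2,3,0]]); c,q=np.cos(np.radians(yaw)),np.sin(np.radians(yaw))
    G=R.from_matrix(np.array([[c,q,0],[q,-c,0],[0,0,-1]]))
    print('t',s['t'],'tcp',s['tcp_pos'].round(4),'F',s['wrist_force'].round(2),'op',round(float(s['opening']),3))
    print('shift mm',(M.inv().apply(np.array(X)-s['tcp_pos'])*1e3).round(1),'then turn',(M.inv()*G).as_rotvec().round(4))
E
python3 - <<'E'
from h import *
print(bot.tip_reach); plan([.436,-.165,.2],-10.7)
E
```

```text
0.025
t 0.1 tcp [ 0.2602 -0.5678  0.2555] F [ 0.54 -0.5   0.1 ] op 1.002
shift mm [-292.8 -327.7   56. ] then turn [-8.000e-04  1.500e-03 -9.542e-01]
```

Call:
jog_arm --targets '[[[85,-32.5,-36.4,6,0,0,0],[85,-32.5,-36.4,6,0,0,0],[85,-32.5,-36.4,6,0,0,0],[85,-32.5,-36.4,6,0,0,0],[85,-32.5,-36.4,6,0,0,0],[85,-32.5,-36.4,6,0,0,0],[85,-32.5,-36.4,6,0,0,0],[85,-32.5,-36.4,6,0,0,0],[85,-32.5,-36.4,6,0,0,0]]]'

```text
t: 1.0
tcp_pos: [0.4366, -0.164, 0.202]
tcp_rot: [0.0, 0.842, -0.54, 0.0]
wrist_force: [1.4, -0.8, -0.3]
opening: 0.995
```

Call:
jog_arm --targets '[[[60,0,0,0,0,0,-0.14],[60,0,0,0,0,0,-0.14],[60,0,0,0,0,0,-0.14],[60,0,0,0,0,0,-0.14],[60,0,0,0,0,0,-0.14],[60,0,0,0,0,0,-0.14],[60,0,0,0,0,0,-0.115],[60,0,0,0,0,0,0]]]'

```text
t: 1.8
tcp_pos: [0.4361, -0.1658, 0.202]
tcp_rot: [-0.0, 0.996, -0.092, -0.0]
wrist_force: [0.3, 0.3, -0.3]
opening: 0.704
```

Run:
```python
from h import *
plan([.436,-.165,.1],-10.7)
d=grab('wrist','w1'); crop('w1','w1b',0,0,512,384,1.56)
print(d['fx'],d['cx'],d['cy'],proj(d,[.436,-.165,.01],True))
```

```text
t 1.8 tcp [ 0.4361 -0.1658  0.202 ] F [ 0.35  0.28 -0.28] op 0.704
shift mm [ -0.2  -0.8 102. ] then turn [-0.0004  0.0007  0.0021]
297.3186396354542 257.7267943757573 195.17690533485123 [257.99827555 178.71997496]
```

View pics/w1b.png

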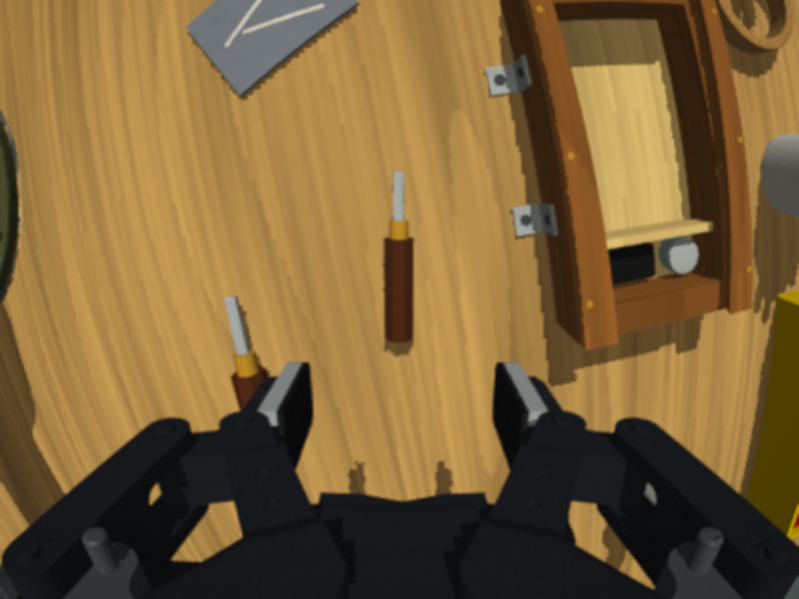

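The wrist view shows the gouge, tip (398,172) and handle (399,237–340), centred between the fingers and in line. Going down to grip it.

Call:
jog_arm --targets '[[[50,0,0,40,0,0,0],[50,0,0,45,0,0,0],[50,0,0,45,0,0,0],[50,0,0,25,0,0,0],[50,0,0,16,0,0,0],[50,0,0,0,0,0,0],[10,0,0,0,0,0,0],[10,0,0,0,0,0,0],[10,0,0,0,0,0,0],[10,0,0,0,0,0,0]]]' --newtons 30

```text
t: 2.85
tcp_pos: [0.4369, -0.166, 0.0324]
tcp_rot: [0.0, 0.996, -0.093, 0.001]
wrist_force: [-0.6, 1.6, 7.1]
opening: 0.223
```

Call:
jog_arm --targets '[[[10,0,0,0,0,0,0],[10,0,0,-40,0,0,0],[10,0,0,-40,0,0,0],[10,0,0,-40,0,0,0],[10,0,0,0,0,0,0]]]'

```text
t: 3.35
tcp_pos: [0.4388, -0.1664, 0.1562]
tcp_rot: [0.001, 0.996, -0.093, 0.004]
wrist_force: [0.8, -0.1, -0.4]
opening: 0.221
```

Run:
```python
from h import *
plan([.613,-.0925,.15],0)
```

```text
t 3.35 tcp [ 0.4388 -0.1664  0.1562] F [ 0.76 -0.07 -0.44] op 0.221
shift mm [ 157.4 -105.     7.3] then turn [ 0.0026 -0.0084 -0.1869]
```

Call:
jog_arm --targets '[[[10,39,-26,0,0,0,0],[10,39,-26,0,0,0,0],[10,39,-26,0,0,0,0],[10,39,-26,0,0,0,0],[10,0,0,0,0,0,-0.09],[10,0,0,0,0,0,-0.09],[10,0,0,0,0,0,0]]]'

```text
t: 4.05
tcp_pos: [0.6086, -0.0924, 0.1505]
tcp_rot: [-0.0, 1.0, -0.002, -0.001]
wrist_force: [-0.4, -0.3, -0.1]
opening: 0.22
```

Run:
```python
from h import *
plan([.613,-.0925,.05],0)
d=grab('wrist','w2'); crop('w2','w2b',0,0,512,384,1.56)
B=np.array([.613,-.098,0])
for x,y,z in[(-.12,.05,.048),(-.12,-.05,.048),(.12,.07,.06),(.12,-.07,.06),(-.12,-.07,.06),(-.12,.07,.06),(.056,0,.038)]: print((x,y,z),(proj(d,B+[y,-x,z],True)*1.56).round(0))
```

```text
t 4.05 tcp [ 0.6086 -0.0924  0.1505] F [-0.37 -0.31 -0.11] op 0.22
shift mm [4.500e+00 1.000e-01 1.005e+02] then turn [-0.0002  0.0012 -0.0047]
(-0.12, 0.05, 0.048) [516.  87.]
(-0.12, -0.05, 0.048) [306.  86.]
(0.12, 0.07, 0.06) [527. 522.]
(0.12, -0.07, 0.06) [294. 523.]
(-0.12, -0.07, 0.06) [258.  85.]
(-0.12, 0.07, 0.06) [563.  85.]
(0.056, 0, 0.038) [411. 417.]
```

View pics/w2b.png

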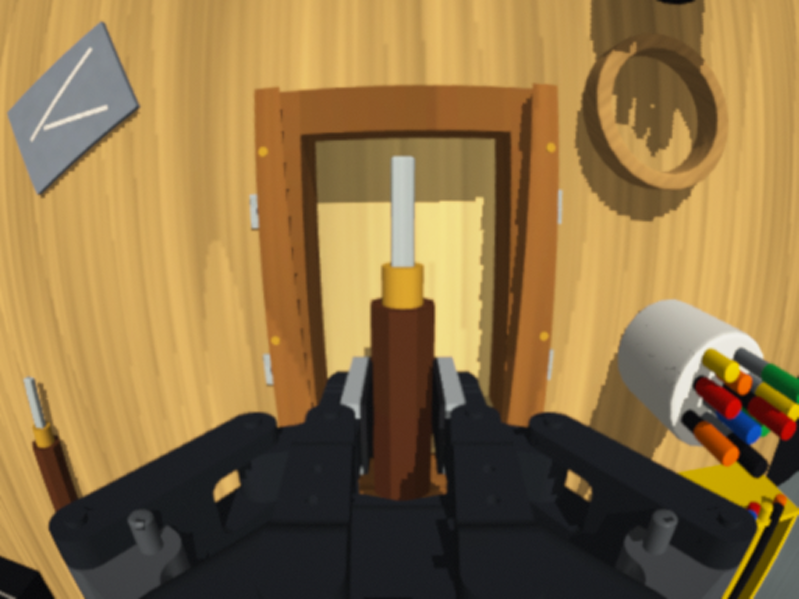

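The view shows the box mouth's outer corners at (255,90) and (557,84), turned about 0.015 rad ccw, with the gouge over the bay. Lowering it.

Call:
jog_arm --targets '[[[10,4.5,0,35,0,0,0],[10,0,0,35,0,0,-0.015],[10,0,0,27,0,0,0],[10,0,0,10,0,0,0],[10,0,0,2,0,0,0],[10,0,0,0,0,0,0],[35,0,0,0,0,0,0],[35,0,0,0,0,0,0],[35,0,0,0,0,0,0],[35,0,0,0,0,0,0]]]'

```text
t: 5.1
tcp_pos: [0.6137, -0.0925, 0.0429]
tcp_rot: [0.0, 1.0, 0.004, 0.0]
wrist_force: [0.2, -0.9, -0.6]
opening: 0.41
```

Call:
jog_arm --targets '[[[35,0,0,-20,0,0,0],[35,0,0,-40,0,0,0],[40,0,0,-45,0,0,0],[40,0,0,-45,0,0,0],[40,0,0,0,0,0,0]]]'

```text
t: 5.6
tcp_pos: [0.6165, -0.0918, 0.1991]
tcp_rot: [0.0, 1.0, 0.004, 0.005]
wrist_force: [0.5, -0.7, 0.6]
opening: 0.466
```

Run:
```python
from h import *
plan([.579,.252,.19],-86)
d=grab('wrist','w3'); crop('w3','w3b',0,0,512,384,1.56)
```

```text
t 5.6 tcp [ 0.6165 -0.0918  0.1991] F [ 0.47 -0.69  0.56] op 0.466
shift mm [ -34.6 -344.1    8.4] then turn [-0.0074 -0.0094  1.5098]
```

View pics/w3b.png

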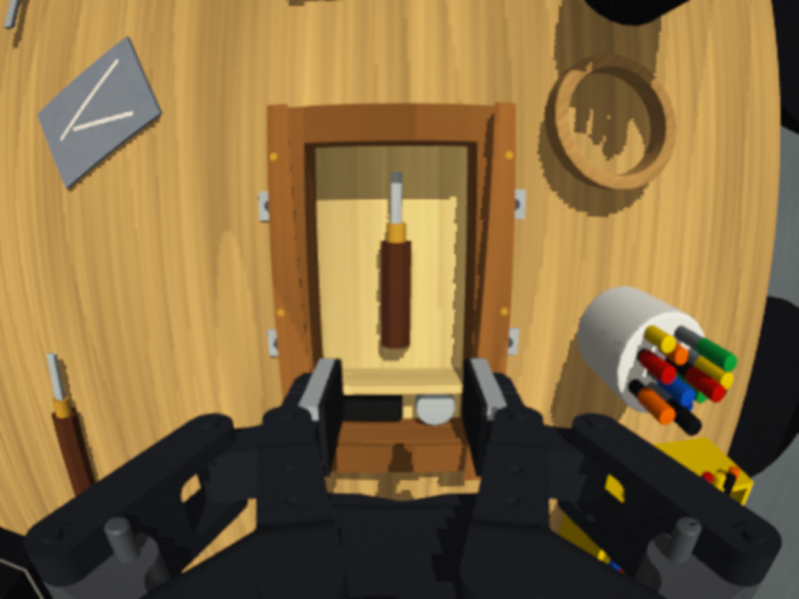

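The gouge lies in the bay. Using the mouth corners (268,106), (514,103) and the way pins (273,156), (280,313), (509,155), (503,311) to refine the box pose.

Run:
```python
from h import *
d=load('w3')
for p in[(268,106),(514,103),(273,156),(509,155),(280,313),(503,311)]: print(p,wpix(d,p[0]/1.56-.2,p[1]/1.56-.2,.06).round(4))
d=load('w2')
for p in[(255,90),(557,84),(263,152),(551,147),(276,341),(544,336)]: print(p,wpix(d,p[0]/1.56-.2,p[1]/1.56-.2,.06).round(4))
```

```text
(268, 106) [0.5417 0.0196 0.06  ]
(514, 103) [0.6789 0.0219 0.06  ]
(273, 156) [ 0.5448 -0.0093  0.06  ]
(509, 155) [ 0.6764 -0.0082  0.06  ]
(280, 313) [ 0.5457 -0.1005  0.06  ]
(503, 311) [ 0.677  -0.0984  0.06  ]
(255, 90) [0.5412 0.0199 0.06  ]
(557, 84) [0.6799 0.0225 0.06  ]
(263, 152) [ 0.545  -0.0098  0.06  ]
(551, 147) [ 0.6767 -0.0078  0.06  ]
(276, 341) [ 0.5464 -0.1005  0.06  ]
(544, 336) [ 0.6778 -0.0985  0.06  ]
```

Call:
jog_arm --targets '[[[60,-4,-43,1,0,0,0],[60,-4,-43,1,0,0,0],[60,-4,-43,1,0,0,0],[60,-4,-43,1,0,0,0],[60,-4,-43,1,0,0,0],[60,-4,-43,1,0,0,0],[60,-5,-43,1,0,0,0],[60,-5,-43,1,0,0,0]]]'

```text
t: 6.45
tcp_pos: [0.5754, 0.2524, 0.1829]
tcp_rot: [0.001, 1.0, 0.004, -0.001]
wrist_force: [0.6, -0.4, -0.6]
opening: 0.699
```

Call:
jog_arm --targets '[[[60,0,0,0,0,0,0.148],[60,0,0,0,0,0,0.148],[60,0,0,0,0,0,0.148],[60,0,0,0,0,0,0.148],[60,0,0,0,0,0,0.148],[60,0,0,0,0,0,0.148],[60,0,0,0,0,0,0.148],[60,0,0,0,0,0,0.148],[60,0,0,0,0,0,0.148],[60,0,0,0,0,0,0.148]]]'

```text
t: 7.45
tcp_pos: [0.5757, 0.2507, 0.1829]
tcp_rot: [0.001, 0.739, -0.673, -0.0]
wrist_force: [0.1, 0.4, -0.3]
opening: 0.706
```

Call:
jog_arm --targets '[[[60,0,0,0,0,0,0.03],[60,0,0,0,0,0,0]]]'

```text
t: 7.65
tcp_pos: [0.5759, 0.2511, 0.1835]
tcp_rot: [0.001, 0.732, -0.681, -0.0]
wrist_force: [0.2, 0.0, -0.5]
opening: 0.703
```

Run:
```python
from h import *
plan([.579,.252,.19],-86)
d=grab('wrist','w4'); crop('w4','w4b',0,0,512,384,1.56)
L=np.array([.5815,.238,0]); a=np.array([.0755,-.997,0]); b=np.array([.997,.0755,0])
for x,y,z in[(.12,.0475,.012),(.12,-.0475,.012),(-.12,.058,.012),(-.12,-.058,.012),(-.015,.03,.038),(-.015,-.03,.038)]: print((x,y,z),(proj(d,L+x*a+y*b+[0,0,z],True)*1.56).round(0))
```

```text
t 7.65 tcp [0.5759 0.2511 0.1835] F [ 0.17  0.01 -0.53] op 0.703
shift mm [-0.7 -3.2 -6.5] then turn [ 0.0012 -0.0009  0.0026]
(0.12, 0.0475, 0.012) [604. 209.]
(0.12, -0.0475, 0.012) [592. 345.]
(-0.12, 0.058, 0.012) [237. 192.]
(-0.12, -0.058, 0.012) [250. 361.]
(-0.015, 0.03, 0.038) [400. 236.]
(-0.015, -0.03, 0.038) [400. 336.]
```

View pics/w4b.png

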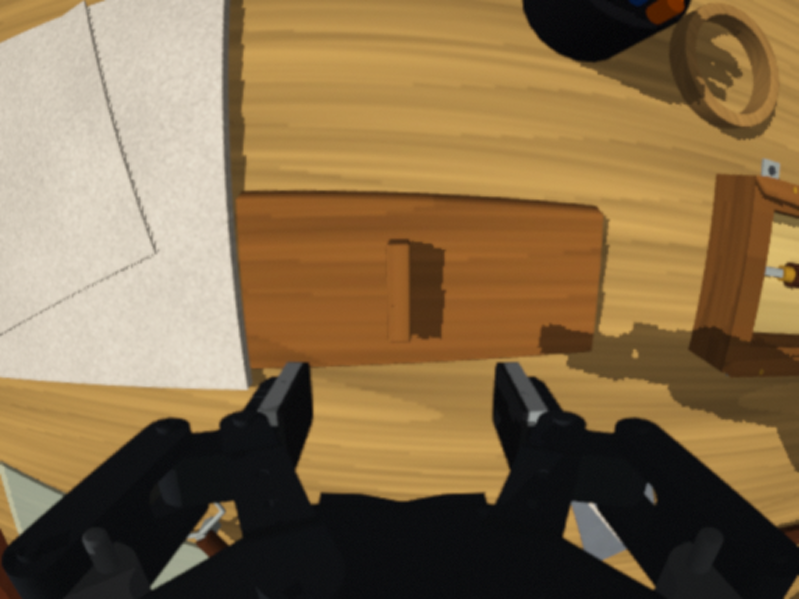

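The lid's corners are (236,193), (605,212), (592,350), (248,366), with the pull's top at (399,241)–(400,342). That puts the lid about 3 mm nearer the base than first measured, and the pull at about (0.5776, 0.253). Gripping the pull.

Call:
jog_arm --targets '[[[60,-2,-1.8,35,0,0,0],[50,0,0,40,0,0,0],[50,0,0,40,0,0,0],[50,0,0,20,0,0,0],[50,0,0,7,0,0,0],[50,0,0,0,0,0,0],[5,0,0,0,0,0,0],[5,0,0,0,0,0,0],[5,0,0,0,0,0,0],[5,0,0,0,0,0,0]]]' --newtons 40

```text
t: 8.7
tcp_pos: [0.5788, 0.2538, 0.044]
tcp_rot: [-0.001, 0.731, -0.682, 0.001]
wrist_force: [-0.4, -0.3, 7.3]
opening: 0.152
```

Call:
jog_arm --targets '[[[5,0,0,0,0,0,0],[5,0,0,0,0,0,0]]]'

```text
t: 8.9
tcp_pos: [0.5789, 0.2538, 0.044]
tcp_rot: [-0.001, 0.731, -0.682, 0.001]
wrist_force: [-0.9, -0.9, 6.0]
opening: 0.156
```

Run:
```python
from h import *
s=observe();print(s['tcp_pos'],s['tcp_rot'],s['wrist_force'],s['opening'])
b=np.array([.013,-1,0]);m=np.array([.6120,-.099,0])
plan(m+b*(-.225-.015)+[0,0,.12],-90+.75)
```

```text
[0.57885653 0.25381906 0.04396328] [-1.31617620e-03  7.31383111e-01 -6.81965305e-01  5.78649578e-04] [-0.91996856 -0.86714065  6.03980176] 0.15603437258030106
t 8.9 tcp [0.5789 0.2538 0.044 ] F [-0.92 -0.87  6.04] op 0.156
shift mm [114.6 -22.3 -76.1] then turn [-0.0027  0.001   0.0568]
```

Call:
jog_arm --targets '[[[5,0,0,-15,0,0,0],[5,0,0,-20,0,0,0],[5,0,0,-20,0,0,0],[5,0,0,-21,0,0,0],[5,30,-6,0,0,0,0],[5,30,-6,0,0,0,0],[5,30,-6,0,0,0,0],[5,25,-5,0,0,0,0.057],[5,0,0,0,0,0,0],[5,0,0,0,0,0,0]]]'

```text
t: 9.9
tcp_pos: [0.609, 0.1397, 0.1191]
tcp_rot: [-0.0, 0.711, -0.703, 0.0]
wrist_force: [-0.6, 1.3, -0.3]
opening: 0.153
```

Run:
```python
from h import *
b=np.array([.013,-1,0]);m=np.array([.6120,-.099,0])
plan(m+b*(-.225-.015)+[0,0,.12],-90+.75)
w=grab('wrist','w5'); s=grab('scene','s5'); crop('w5','w5b',0,0,512,384,1.2); crop('s5','s5b',190,130,420,280,2.67)
a=cv2.imread('pics/w5b.png');c=cv2.imread('pics/s5b.png');print(a.shape,c.shape)
crop('w5','w5b',0,0,512,384,1.56)
```

```text
t 9.9 tcp [0.609  0.1397 0.1191] F [-0.6   1.33 -0.27] op 0.153
shift mm [-1.3  0.1 -0.9] then turn [-0.0004  0.0003 -0.0013]
(461, 614, 3) (400, 614, 3)
```

View pics/w5b.png

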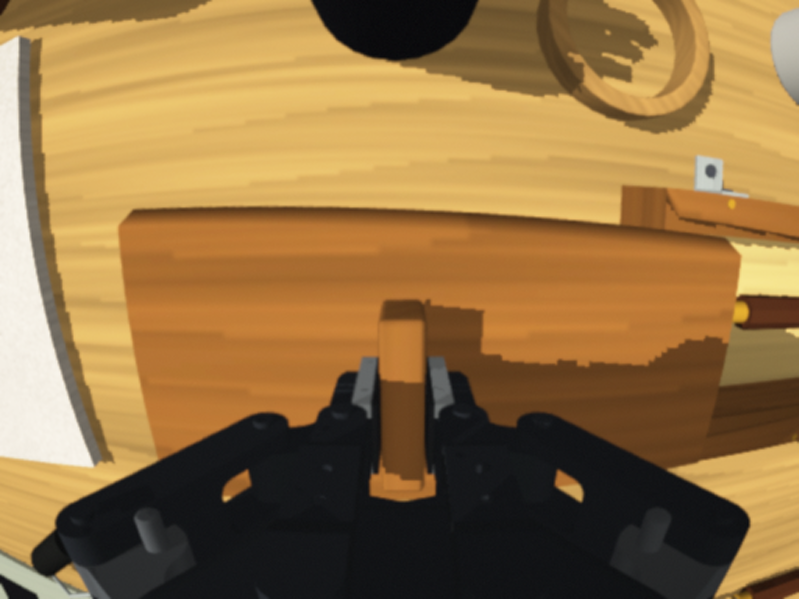

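View pics/s5b.png

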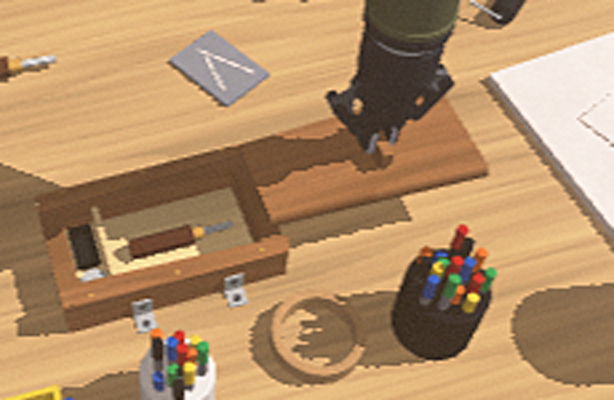

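The lid hangs level from the pull, with its nose over the mouth and the gouge in the bay. Fitting the lid pose from its corners at (133,211), (728,240), (120,228), (741,255) and the pull's end at (380,318), (427,318), (384,300), (424,300).

Run:
```python
from h import *
from scipy.optimize import least_squares
d=load('w5')
P=[(-.12,.0635,0),(.12,.053,0),(-.12,.058,.012),(.12,.0475,.012),(-.022,.03,.038),(-.008,.03,.038),(-.022,.03,.012),(-.008,.03,.012)]
U=np.array([(133,211),(728,240),(120,228),(741,255),(380,318),(427,318),(384,300),(424,300)])/1.56-.2
b=np.array([.013,-1,0]);m=np.array([.6120,-.099,0])
B=np.column_stack([b,[1,.013,0],[0,0,1]])
def f(p):
    Q=R.from_euler('zyx',p[3:]).as_matrix()
    return np.ravel([proj(d,m+B@(p[:3]+Q@np.array(q)),True)-u for q,u in zip(P,U)])
for lock in(0,1):
    g=f if not lock else (lambda p:np.r_[f(p),p[4:]*2000])
    r=least_squares(g,[-.225,0,.076,0,0,0]);print(r.x.round(4),np.abs(f(r.x)).max().round(2))
```

```text
[-0.2238 -0.0032  0.0783  0.0044 -0.0029 -0.0508] 1.32
[-2.238e-01 -2.500e-03  7.520e-02  3.700e-03 -1.000e-04 -1.000e-04] 2.05
```

Call:
jog_arm --targets '[[[5,0,-2.5,0,0,0,0],[5,0,0,8,0,0,-0.003],[5,0,0,8,0,0,0],[5,0,0,5,0,0,0],[5,0,0,3,0,0,0],[5,0,0,2,0,0,0],[5,0,0,1,0,0,0],[5,0,0,0,0,0,0]]]'

```text
t: 10.8
tcp_pos: [0.6114, 0.1404, 0.0915]
tcp_rot: [-0.0, 0.713, -0.702, -0.0]
wrist_force: [-1.3, 1.3, 0.2]
opening: 0.156
```

Call:
jog_arm --targets '[[[5,4,0,0,0,0,0],[5,4,0,0,0,0,0],[5,4,0,0,0,0,0],[5,4,0,0,0,0,0],[5,4,0,0,0,0,0],[5,0,0,0,0,0,0]]]'

```text
t: 11.4
tcp_pos: [0.612, 0.119, 0.0914]
tcp_rot: [0.0, 0.712, -0.702, 0.0]
wrist_force: [0.3, -1.6, 0.6]
opening: 0.156
```

Call:
jog_arm --targets '[[[5,0,0,1,0,0,0],[5,0,0,1,0,0,0],[5,0,0,0,0,0,0],[5,6,0,0,0,0,0],[5,6,0,0,0,0,0],[5,6,0,0,0,0,0],[5,6,0,0,0,0,0],[5,6,0,0,0,0,0],[5,0,0,0,0,0,0]]]'

```text
t: 12.3
tcp_pos: [0.6135, 0.0921, 0.0909]
tcp_rot: [-0.002, 0.713, -0.701, 0.0]
wrist_force: [-0.0, 2.6, 9.1]
opening: 0.154
```

Call:
jog_arm --targets '[[[5,5,1,-1,0,0,0],[5,8,0,0,0,0,0],[5,10,0,0,0,0,0],[5,10,0,0,0,0,0],[5,10,0,0,0,0,0],[5,10,0,0,0,0,0],[5,10,0,0,0,0,0],[5,7,0,0,0,0,0],[5,0,0,0,0,0,0]]]'

```text
t: 13.2
tcp_pos: [0.6139, 0.0217, 0.0919]
tcp_rot: [-0.002, 0.713, -0.701, 0.001]
wrist_force: [0.3, 2.4, 10.7]
opening: 0.157
```

Run:
```python
from h import *
plan([.612,.02,.0905],-89.25)
w=grab('wrist','w6');  s=grab('top','t6')
crop('w6','w6b',0,0,512,384,1.56)
```

```text
t 13.2 tcp [0.6139 0.0217 0.0919] F [ 0.31  2.4  10.69] op 0.157
shift mm [1.7 1.9 1.4] then turn [-0.0041  0.0023  0.0034]
```

View pics/w6b.png

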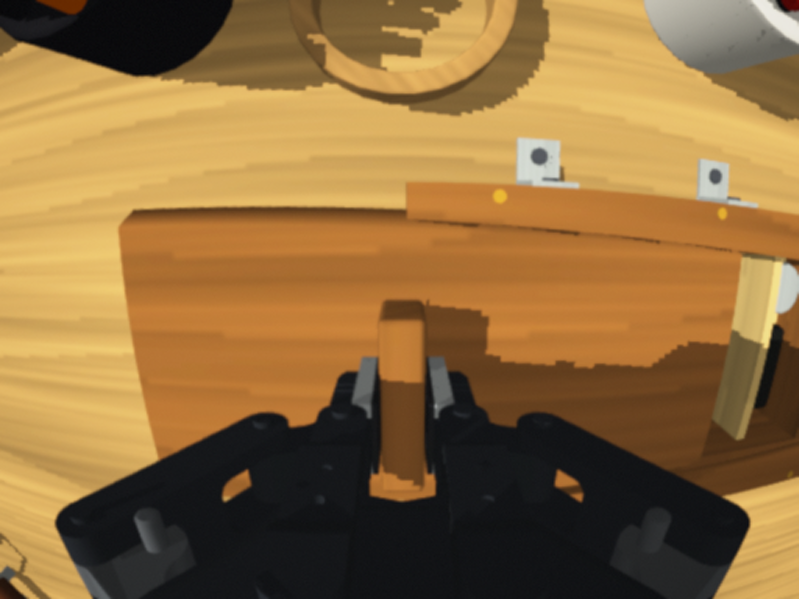

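The lid is in the ways with its nose near the partition (740,255) and its edges parallel to the ways. Now opening slightly and pushing with the rear finger so the lid aligns itself.

Call:
jog_arm --targets '[[[32,0,2,0,0,0,0],[32,0,0,0,0,0,0],[32,0,0,0,0,0,0],[32,0,0,0,0,0,0]]]'

```text
t: 13.7
tcp_pos: [0.6101, 0.0202, 0.0899]
tcp_rot: [0.0, 0.713, -0.702, -0.0]
wrist_force: [0.6, 0.1, -0.5]
opening: 0.377
```

Call:
jog_arm --targets '[[[32,6,0,0,0,0,0],[32,6,0,0,0,0,0],[32,8,0,0,0,0,0],[32,8,0,0,0,0,0],[32,8,0,0,0,0,0],[32,8,0,0,0,0,0],[32,0,0,0,0,0,0]]]'

```text
t: 14.4
tcp_pos: [0.611, -0.026, 0.0903]
tcp_rot: [0.0, 0.712, -0.702, 0.0]
wrist_force: [0.0, -0.1, -0.3]
opening: 0.374
```

Call:
jog_arm --targets '[[[32,7,0,0,0,0,0],[32,7,0,0,0,0,0],[32,7,0,0,0,0,0],[32,7,0,0,0,0,0],[32,4,0,0,0,0,0],[32,3,0,0,0,0,0],[32,0,0,0,0,0,0]]]'

```text
t: 15.1
tcp_pos: [0.6114, -0.0592, 0.0902]
tcp_rot: [0.0, 0.713, -0.702, -0.0]
wrist_force: [-0.0, 1.9, 0.6]
opening: 0.369
```

Call:
jog_arm --targets '[[[32,2,0,0,0,0,0],[32,2,0,0,0,0,0],[32,2,0,0,0,0,0],[32,2,0,0,0,0,0],[32,2,0,0,0,0,0],[32,0,0,0,0,0,0]]]'

```text
t: 15.7
tcp_pos: [0.6113, -0.0685, 0.0902]
tcp_rot: [0.0, 0.713, -0.701, -0.001]
wrist_force: [-2.4, 3.8, 1.5]
opening: 0.375
```

Run:
```python
from h import *
plan([.6115,-.09,.0903],-89.25)
w=grab('wrist','w7'); crop('w7','w7b',0,0,512,384,1.56)
```

```text
t 15.7 tcp [ 0.6113 -0.0685  0.0902] F [-2.45  3.8   1.54] op 0.375
shift mm [21.5  0.1 -0.1] then turn [0.001  0.0005 0.0029]
```

View pics/w7b.png

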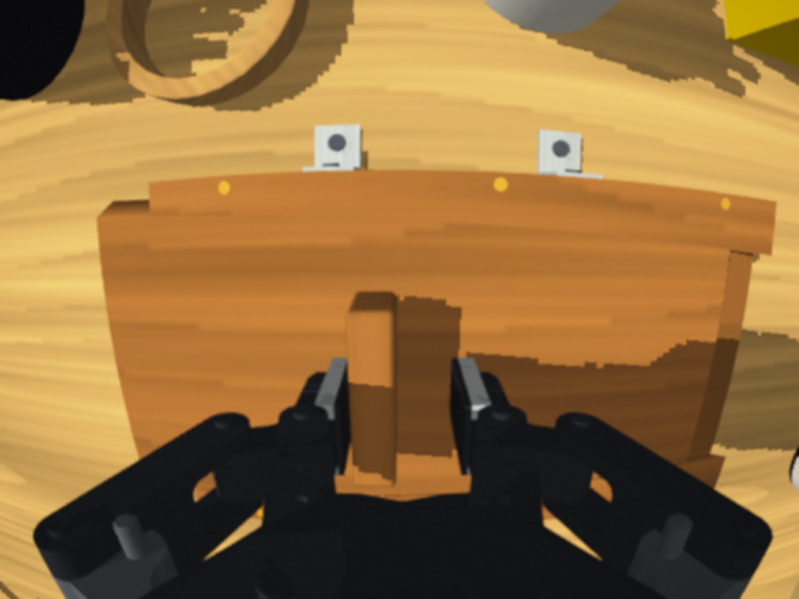

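The rear finger bears on the pull, and the lid stands about 20–25 mm proud at the mouth. Continuing in small steps while watching force.

Call:
jog_arm --targets '[[[32,1,0,0,0,0,0],[32,1,0,0,0,0,0],[32,1,0,0,0,0,0],[32,0,0,0,0,0,0]]]'

```text
t: 16.15
tcp_pos: [0.6113, -0.0713, 0.0901]
tcp_rot: [0.0, 0.713, -0.701, -0.001]
wrist_force: [-3.2, 4.3, 1.3]
opening: 0.378
```

Call:
jog_arm --targets '[[[32,1,0,0,0,0,0],[32,1,0,0,0,0,0],[32,0,0,0,0,0,0]]]'

```text
t: 16.45
tcp_pos: [0.6113, -0.0732, 0.0901]
tcp_rot: [0.0, 0.713, -0.701, -0.001]
wrist_force: [-4.1, 5.2, 2.2]
opening: 0.374
```

Call:
jog_arm --targets '[[[32,0,1.5,0,0,0,0],[32,1,0,0,0,0,0],[32,1,0,0,0,0,0],[32,0,0,0,0,0,0]]]'

```text
t: 16.85
tcp_pos: [0.6106, -0.0767, 0.0903]
tcp_rot: [0.0, 0.712, -0.702, 0.0]
wrist_force: [-0.3, -1.1, -0.3]
opening: 0.375
```

Call:
jog_arm --targets '[[[32,1,0,0,0,0,0],[32,1,0,0,0,0,0],[32,0,0,0,0,0,0]]]'

```text
t: 17.15
tcp_pos: [0.6105, -0.078, 0.0903]
tcp_rot: [-0.0, 0.713, -0.702, 0.0]
wrist_force: [0.6, 0.3, -0.0]
opening: 0.372
```

Call:
jog_arm --targets '[[[32,1,0,0,0,0,0],[32,1,0,0,0,0,0],[32,1,0,0,0,0,0],[32,0,0,0,0,0,0]]]'

```text
t: 17.55
tcp_pos: [0.6106, -0.0808, 0.0903]
tcp_rot: [-0.0, 0.713, -0.702, 0.0]
wrist_force: [1.1, 2.0, -0.5]
opening: 0.374
```

Call:
jog_arm --targets '[[[32,1,0,0,0,0,0],[32,1,0,0,0,0,0],[32,1,0,0,0,0,0],[32,0,0,0,0,0,0]]]'

```text
t: 17.95
tcp_pos: [0.6106, -0.0816, 0.0903]
tcp_rot: [-0.001, 0.713, -0.701, -0.001]
wrist_force: [1.1, 6.5, -0.8]
opening: 0.375
```

Call:
jog_arm --targets '[[[32,1,0,0,0,0,0],[32,1,0,0,0,0,0],[32,0,0,0,0,0,0]]]'

```text
t: 18.25
tcp_pos: [0.6107, -0.0817, 0.0903]
tcp_rot: [-0.002, 0.714, -0.7, -0.002]
wrist_force: [0.6, 9.9, 0.0]
opening: 0.378
```

Call:
jog_arm --targets '[[[32,1,0,0,0,0,0],[32,1,0,0,0,0,0],[32,0,0,0,0,0,0],[32,0,0,0,0,0,0]]]'

```text
t: 18.65
tcp_pos: [0.6107, -0.0819, 0.0902]
tcp_rot: [-0.002, 0.714, -0.7, -0.002]
wrist_force: [0.4, 14.8, 1.2]
opening: 0.372
```

Run:
```python
from h import *
plan([.6115,-.0815,.0903],-89.25)
```

```text
t 18.65 tcp [ 0.6107 -0.0819  0.0902] F [ 0.42 14.78  1.2 ] op 0.372
shift mm [-0.3 -0.8 -0.1] then turn [0.0001 0.0065 0.007 ]
```

Call:
jog_arm --targets '[[[32,-2,0,0,0,0,0],[32,-2,0,0,0,0,0],[32,-3,0,0,0,0,0],[32,-3,0,0,0,0,0],[32,-3,0,0,0,0,0],[32,-2,0,0,0,0,0],[32,0,0,0,0,0,0]]]'

```text
t: 19.35
tcp_pos: [0.6102, -0.0726, 0.0903]
tcp_rot: [0.0, 0.713, -0.701, -0.0]
wrist_force: [-0.6, 0.0, -0.3]
opening: 0.376
```

Call:
jog_arm --targets '[[[32,0,0,-20,0,0,0],[32,0,0,-30,0,0,0],[32,0,0,-40,0,0,0],[32,0,0,-30,0,0,0],[32,0,0,0,0,0,0]]]'

```text
t: 19.85
tcp_pos: [0.6125, -0.0731, 0.2151]
tcp_rot: [-0.002, 0.712, -0.702, 0.003]
wrist_force: [0.5, -0.2, -0.3]
opening: 0.373
```

Run:
```python
from h import *
plan([.6115,-.09,.0903],-89.25)
w=grab('wrist','w8'); crop('w8','w8b',0,0,512,384,1.56)
```

```text
t 19.85 tcp [ 0.6125 -0.0731  0.2151] F [ 0.52 -0.17 -0.31] op 0.373
shift mm [ 16.7   2.3 124.8] then turn [-0.0081 -0.0011  0.0022]
```

View pics/w8b.png

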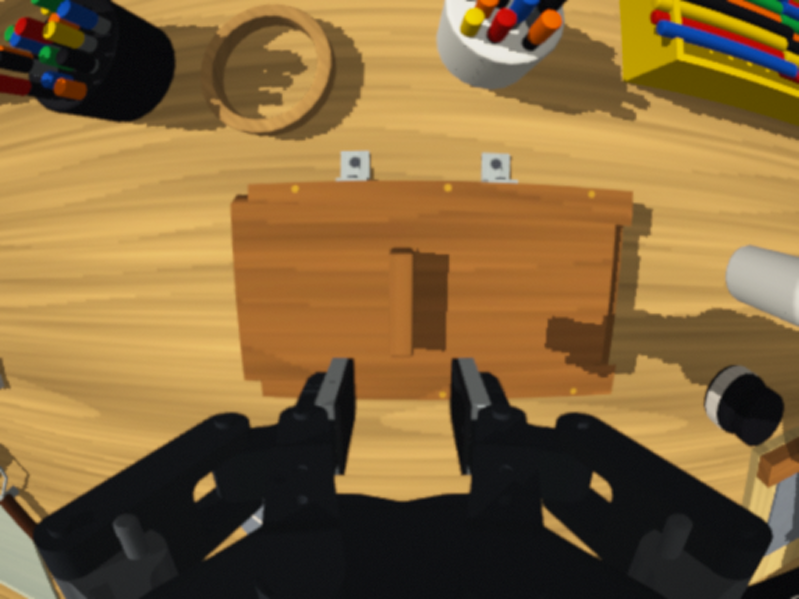

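The lid is seated with about 10 mm proud at the mouth, looking in line. Checking the numbers from corners: lid (233,202), (247,380), (622,225), (605,372); box (249,186), (263,397), (632,192), (612,392).

Run:
```python
from h import *
d=load('w8'); W=lambda p,z=.06: wpix(d,p[0]/1.56-.2,p[1]/1.56-.2,z)
for n,ps,z in(('lid',[(233,202),(247,380),(622,225),(605,372)],.06),('box',[(249,186),(263,397),(632,192),(612,392)],.06),('pins',[(295,189),(448,188),(592,195),(442,395),(573,391)],.06),('pull',[(390,254),(413,254),(390,356),(412,356)],.086)):
    q=np.array([W(p,z) for p in ps])[:,:2]; print(n,q.round(4).tolist())
    if n in('lid','box'):
        a=q[:2].mean(0);b=q[2:].mean(0);print(' mid',(a+b)/2,'len',np.linalg.norm(b-a),'axis yaw',(b-a)[0]/-(b-a)[1],'ends',[ (q[i]-q[i+1])[1]/(q[i]-q[i+1])[0] for i in(0,2)])
# straight edges of the pull and mouth fitted by Sobel in full-res picture
```

```text
lid [[0.669, 0.0317], [0.552, 0.0302], [0.6602, -0.2121], [0.56, -0.2127]]
 mid [ 0.61030302 -0.09071037] len 0.24331958090798145 axis yaw -0.001824271475785963 ends [np.float64(0.012834561663227119), np.float64(0.006176260178811233)]
box [[0.6784, 0.021], [0.54, 0.02], [0.6819, -0.2179], [0.5444, -0.2212]]
 mid [ 0.61119013 -0.09953193] len 0.24008264007771085 axis yaw 0.0165967862038818 ends [np.float64(0.007166663322142894), np.float64(0.023555460071760057)]
pins [[0.6757, -0.008], [0.6767, -0.0986], [0.6776, -0.1893], [0.545, -0.0998], [0.5464, -0.1904]]
pull [[0.6405, -0.0656], [0.6407, -0.078], [0.582, -0.0662], [0.5822, -0.0787]]
```

```bash
python3 -c "
from h import *
print(observe()['wrist_force'],job.sign_off())"
```

```text
the job is handed in; nothing more can be done
[-0.23520924  0.75233231 -1.31110225] None
```

I put the small brown gouge in the bay, slid the lid in by its pull until it wedged, and handed the job in at about 20 s of the 72 s allowed. No verdict came back, so success is not confirmed.

- **Gouge:** the wrist picture taken after letting go shows it lying flat in the bay. It is out of sight under the lid now.
- **Lid:** I set the nose in the mouth of the ways and slid it in by the pull. It caught once at about 5 N with a sideways load, and came free after I moved the tool 1.5 mm across.
- **Final push:** the force rose to 14.8 N, with about 0.3 mm of travel over the last 8 N. I then backed off and lifted clear, with the wrist force reading near zero.
- **Last picture:** the lid stands 11 mm short of the box centre (allowed: 24 mm short to 26 mm past).
- **Other things:** I saw no sign that anything else had moved, but I did not measure it.

**Checks that disagreed or could not be made:**
- The lid's long-axis angle (-0.002 rad) disagreed with the box's (about 0.011 rad). The ways hide the lid's nose corners, so I relied on the pull and the trailing edge, which give about 0.011. Even taken at face value, the long-axis reading is inside the 0.03 rad limit.
- The lid gave only about 1 mm over the last 13 N, stiffer than the 1 mm per 5 N described.
- The force still holding the lid after release could not be measured.

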